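# Fold out the hanger arm and hang up the headset

## Task

Swing the folded wooden hanger arm all the way out from its side board, and then lift the headset off the desk and set it gently over the arm (do not drop it), so that it hangs freely by its headband with one ear cup on each side. Leave the other things on the desk where they are.

Things in the scene. Friction and masses are not known exactly. Their poses are not given: they have to be found in the camera images.
- hanger_arm (a joint): hinge angle of the hanger arm, rad, vertical axis: 0 = folded flat along the board, 1.57 = fully out, square to the board (a hard stop); it grows anticlockwise seen from above and stays where it is left (light friction, about 0.12 N m). It starts part-folded.
- stand: fixed upright plywood board, 270 x 18 x 196 mm high, on an 18 mm high foot, at the left of the desk. Origin on the desk under the hinge pin. In its frame the board's face is at y = +45 mm (x from -220 to +50), the foot at y = 20 to 110 mm; the folded arm points to -x, the fully opened arm to -y. A small steel bracket joins board and pin.
- bar_pivot (a point): point on the hinge axis of the hanger arm, at the height of the bar's axis (152 mm above the desk). Its x axis runs along the bar, away from the hinge; z is up. The hinge pin is 24 mm in diameter and reaches from 13 mm below to 19 mm above this point.
- bar_seat (a point): point on top of the hanger arm's bar, 90 mm out from the hinge axis, 160 mm above the desk; axes as bar_pivot. The bar is a round horizontal wooden rod, 16 mm in diameter, which ends 180 mm from the hinge axis in a wooden ball 28 mm in diameter.
- headset: rigid dark headset, about 250 g, loose, standing on its two flat-bottomed ear cups, headband arched above. Origin on the desk midway between the cups; z up, y from cup to cup; front and back alike. 60 x 174 x 150 mm high. Cups 60 x 31 x 62 mm high, 108 mm apart inside. The padded top of the band is 30 mm in x, 56 mm in y, at z = 130 to 150 mm: pinch it there across x.
- headset_band (a point): centre of the underside of the headset's padded headband top, 130 mm above the headset's origin; axes as the headset.
- mug: white mug, 82 mm in diameter, 92 mm high, loose; origin centre of underside, handle towards its +y. A bystander.
- glasses_case: dark spectacle case 62 x 160 x 38 mm (x, y, z), loose; origin centre of underside. A bystander.
- mouse: white computer mouse 105 x 60 x 34 mm, loose; origin centre of underside. A bystander.
- pen_pot: dark metal pen pot, 76 mm in diameter, 100 mm high, with pens reaching 150 mm, loose; origin centre of underside. A bystander.
- notebook: blue hardback notebook lying flat, 150 x 210 x 14 mm, loose; origin centre of underside. A bystander, it may lie under the arm.

How it is judged:
By the outcome, as a careful person would: the job done as asked, in the order asked, and still so for the second after the job is handed in, with the robot touching nothing.
It also fails if it takes over 64 s, if anything falls off the work surface, if the arm or the gripper's body presses on something with over 40 N, if the wrist force passes 120 N, or if a joint passes its speed limit or range.

## Robot

A 7-joint arm with a two-finger parallel gripper is mounted at the origin on the work surface. World frame = base frame: x ahead of the robot, y to its left, z up, the work surface at z = 0. Lengths are in m, angles in rad, forces in N, time in s.
With the tool pointing down it reaches from about 0.35 to 0.9 m from the base axis. Payload 8.1 kg.
Tool frame: the origin (TCP) lies at the very end of the fingers, on their centre line; the grasp point (between the pads) lies 19 mm behind it; z points along the fingers, x is the direction in which the jaws open and shut, and the axes are right-handed (so a half turn about z gives the same grasp; the last joint's range is limited). The gripper opens to 92 mm and grips with 3 to 60 N. Pads are 19 mm wide; open, the fingers measure 130 mm over their backs; the gripper's body (75 mm by 190 mm) begins 47 mm behind the grasp point.
Start: joints at [1.059, 0.434, 0.025, 1.573, -0.012, 1.134, -0.075], TCP at [0.248, -0.574, 0.227] pointing down, gripper open.
Joint ranges: [-2.62, 2.62], [-0.44, 2.09], [-1.27, 1.32], [0.08, 2.57], [-1.32, 4.46], [0.12, 2], [-2.74, 2.74]. Speed limits (rad/s): [2.22, 2.22, 3.01, 3.01, 3.14, 3.14, 3.14].

## Interface

Orientations are given as a rotation vector (axis times angle).
In Python, from cell import status, viewer, arm gives the robot as it stands.
- The arm moves only by the tool jog_arm, never from a script. Its argument "commands" is text: rows parted by semicolons, each of 7 numbers parted by spaces: the closure, from -1 (fully open) to 1 (shut), then the shift along the world's x, y, z normalised to -1 to 1, where 1 is 0.3 m, then the turn, a rotation vector about the world's x, y, z normalised to -1 to 1, where 1 is 2 pi rad. In form: jaw dx dy dz wx wy wz; .... A call has exactly 5 rows; each row shifts and turns the commanded pose from where the row before left it; what a row does not reach is not made up. A row lasts 1/10 s, in which the tool goes at most 50 mm and 8.59 degrees, less where a joint would pass 70% of its speed; a pose out of reach is approached as far as the arm can. A call with a number of a shift or a turn outside -1 to 1 is refused whole. A call with a gripper value outside its range is refused whole. The fingers move at their own pace and stop on an object; "force" is the grip in N (left out, the last holds). Time passes only in rows, so rows that do not move let the fingers close, or fill a call up. It gives the time, the measured TCP pose, the force and the opening at its end, in the units of the state.
- status.observe(): the state, without advancing time (a new reading comes with each control period).
- viewer.get_image(name): name is "scene" or "top" or "wrist"; returns a dict with "pixels" (480x640x3 uint8, red, green, blue), "z_map" (480x640 float32, m along the optical axis (not along the pixel's ray), 0 where there is no reading), "camera_matrix" (3x3 intrinsics, pixels), "R" (3x3) and "t" (3): a world point X has camera coordinates R X + t. Camera axes: x right, y down, z forward; pixel columns grow to the right and rows downward; lengths in m; the calibration is good to about 2 mm. A picture is of the moment at which its call begins.
- arm.sign_off(): hands the job in, once; it reports no verdict.
The state is a dict: "clock": time; "joints": joint angles; "dq": joint speeds; "joint_efforts": joint torques, N m; "position": TCP position; "ee_rot": TCP orientation; "force": force on the tool from outside, world axes, zero at the start; "ft_torque": the same for the moment, N m; "width": opening from 0.0 (shut) to 1.0 (fully open).
Only numpy, scipy, OpenCV 4.12 (cv2) and the standard library are available. Lean on these libraries where they do the work, as an engineer would, in place of code of your own. Each camera call takes 0.05 s, during which the arm holds its last target. There are 200 camera calls.

## Working session

There is one attempt and no reset: what is moved stays moved. The work goes in short steps, Python scripts to look and compute and a tool call to move; the robot and the scene stay as the last step left them, time stands still between calls to the robot, and variables do not carry over. Pictures are saved under pics/ and viewed, about 8 in all and at most 12, crops included, and the job is handed in when it is done.

Besides the shell and the picture viewer there is one more tool, called after "Request:" in YAML: its name, and indented under it one key for each argument. jog_arm: Moves the arm, as the interface text tells. Scaled input: -1 to 1 covers 0.3 m each way for a shift and 2 pi rad each way for a turn. Its arguments: {"type":"object","properties":{"commands":{"type":"string"},"force":{"type":"number"}},"required":["commands"]}

```bash
mkdir -p pics; ls; cat > h.py <<'E'
import numpy as np, cv2
from cell import status, viewer, arm
def snap(name,fn):
    d=viewer.get_image(name); cv2.imwrite(f'pics/{fn}.png',d['pixels'][:,:,::-1]); np.savez(f'pics/{fn}.npz',**{k:d[k] for k in ('pixels','z_map','camera_matrix','R','t')}); return d
def load(fn): return dict(np.load(f'pics/{fn}.npz'))
def pts(d):
    K=d['camera_matrix'];z=d['z_map'].astype(float);v,u=np.mgrid[:z.shape[0],:z.shape[1]]
    c=np.stack([(u-K[0,2])/K[0,0]*z,(v-K[1,2])/K[1,1]*z,z],-1)
    return (c-d['t'])@d['R']
def st():
    s=status.observe(); print({k:np.round(s[k],3).tolist() for k in s})
E
python3 - <<'E'
from h import *
st()
for n in('scene','top'):
    d=snap(n,n+'0'); print(n,d['R'].round(2).tolist(),d['t'].round(3),-d['R'].T@d['t'])
E
```

```text
pics
{'clock': 0.0, 'joints': [1.059, 0.435, 0.025, 1.574, -0.012, 1.134, -0.075], 'dq': [-0.0, 0.0, 0.001, 0.001, -0.0, -0.0, 0.001], 'joint_efforts': [-0.001, -66.787, 0.984, -31.446, -0.061, 0.043, 0.0], 'position': [0.248, -0.573, 0.226], 'ee_rot': [-2.625, 1.724, 0.002], 'force': [-0.117, 0.517, -0.627], 'ft_torque': [-0.022, 0.015, 0.029], 'width': 0.998}
scene [[0.59, 0.81, -0.01], [0.65, -0.48, -0.6], [-0.48, 0.35, -0.8]] [-0.275 -0.335  1.835] [ 1.2660174  -0.57667012  1.27250063]
top [[-0.01, -1.0, -0.02], [-0.98, 0.01, -0.18], [0.18, 0.02, -0.98]] [-0.065  0.578  1.142] [ 0.36281872 -0.08761865  1.2265562 ]
```

View pics/scene0.png

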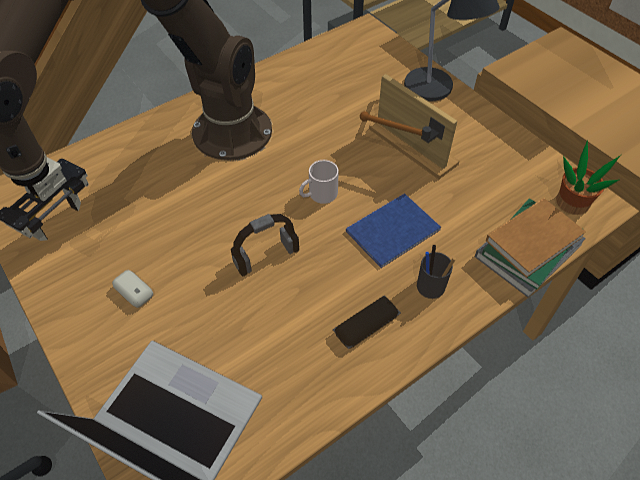

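View pics/top0.png

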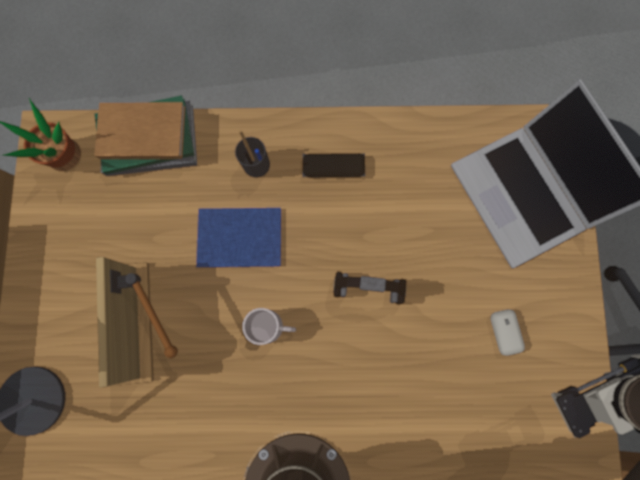

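The scene view shows the hanger at (405,125), ball left at (365,116), and the headset at (265,240). In the top view the hinge is at (128,280), the ball at (171,352), the headset top at (373,284), the mug at (262,327) and the notebook at (240,237).

```bash
cat > m.py <<'E'
from h import *
T=load('top0');S=load('scene0')
PT=pts(T);PS=pts(S)
def show(n,P,u,v,r=1): print(n,np.median(P[v-r:v+r+1,u-r:u+r+1].reshape(-1,3),0).round(3))
for n,u,v in [('ball',171,352),('hinge',127,279),('barmid',150,316),('boardtop a',101,262),('boardtop b',103,380),('foot a',150,265),('foot b',150,378),('band',373,284),('cupL',339,285),('cupR',402,292),('mug',262,327),('nb',240,237)]: show('T '+n,PT,u,v)
for n,u,v in [('ball',365,115),('hinge',433,128),('band',263,222),('mug',323,165)]: show('S '+n,PS,u,v)
# clusters
from scipy.spatial.transform import Rotation as Ro
for nm,P in(('T',PT),('S',PS)):
    x,y,z=P[...,0],P[...,1],P[...,2]
    m=(x>.3)&(x<.7)&(y>-.35)&(y<-.02)&(z>.125)&(z<.17)
    q=P[m]; c=q.mean(0); w,V=np.linalg.eigh(np.cov(q[:,:2].T)); print(nm,'band top',len(q),c.round(4),'mid',((q.max(0)+q.min(0))/2).round(4),np.ptp(q,0).round(3),'axis',np.degrees(np.arctan2(V[1,1],V[0,1])).round(1))
    m=(x>.3)&(x<.7)&(y>-.35)&(y<-.02)&(z>.02)&(z<.17)
    q=P[m]; w,V=np.linalg.eigh(np.cov(q[:,:2].T)); print(nm,'headset',len(q),q.mean(0).round(4),q.min(0).round(3),q.max(0).round(3),np.degrees(np.arctan2(V[1,1],V[0,1])).round(1))
    m=(x>.2)&(x<.6)&(y>.22)&(y<.5)&(z>.142)&(z<.18)
    q=P[m];print(nm,'bar',len(q),q.min(0).round(3),q.max(0).round(3))
    m=(x>.1)&(x<.6)&(y>.3)&(y<.6)&(z>.205)&(z<.225)
    q=P[m]; w,V=np.linalg.eigh(np.cov(q[:,:2].T));print(nm,'board',len(q),q.min(0).round(3),q.max(0).round(3),np.degrees(np.arctan2(V[1,1],V[0,1])).round(1))
E
python3 m.py
python3 - <<'E'
import cv2
T=cv2.imread('pics/top0.png')[245:395,85:225]; S=cv2.imread('pics/scene0.png')[60:180,340:480]
H=cv2.imread('pics/top0.png')[260:310,320:420]
a=cv2.resize(T,(400,429),interpolation=2);b=cv2.resize(S,(400,343),interpolation=2);h=cv2.resize(H,(400,200),interpolation=2)
import numpy as np
c=np.zeros((600,800,3),np.uint8);c[:429,:400]=a;c[:343,400:]=b;c[345:545,400:]=h
cv2.imwrite('pics/crop1.png',c)
E
```

```text
T ball [0.319 0.258 0.164]
T hinge [0.475 0.359 0.17 ]
T barmid [0.395 0.309 0.158]
T boardtop a [0.509 0.408 0.193]
T boardtop b [0.266 0.385 0.194]
T foot a [ 0.528  0.375 -0.001]
T foot b [0.253 0.353 0.016]
T band [ 0.462 -0.174  0.148]
T cupL [ 0.464 -0.1    0.108]
T cupR [ 0.447 -0.242  0.108]
T mug [0.372 0.089 0.004]
T nb [0.595 0.146 0.013]
S ball [0.329 0.26  0.164]
S hinge [0.464 0.393 0.145]
S band [ 0.467 -0.171  0.149]
S mug [0.343 0.103 0.075]
T band top 673 [ 0.4625 -0.1708  0.1432] mid [ 0.4627 -0.1718  0.141 ] [0.035 0.122 0.032] axis 83.4
T headset 1242 [ 0.4608 -0.169   0.1105] [ 0.424 -0.257  0.02 ] [ 0.5   -0.086  0.157] 82.4
T bar 1836 [0.253 0.249 0.142] [0.52  0.405 0.18 ]
  avg = a.mean(axis, **keepdims_kw)
  ret = um.true_divide(
m.py:18: RuntimeWarning: Degrees of freedom <= 0 for slice
  q=P[m]; w,V=np.linalg.eigh(np.cov(q[:,:2].T));print(nm,'board',len(q),q.min(0).round(3),q.max(0).round(3),np.degrees(np.arctan2(V[1,1],V[0,1])).round(1))
  c *= np.true_divide(1, fact)
  c *= np.true_divide(1, fact)
Traceback (most recent call last):
  File "m.py", line 18, in <module>
    q=P[m]; w,V=np.linalg.eigh(np.cov(q[:,:2].T));print(nm,'board',len(q),q.min(0).round(3),q.max(0).round(3),np.degrees(np.arctan2(V[1,1],V[0,1])).round(1))
                                                                          ~~~~~^^^
ValueError: zero-size array to reduction operation minimum which has no identity
```

View pics/crop1.png

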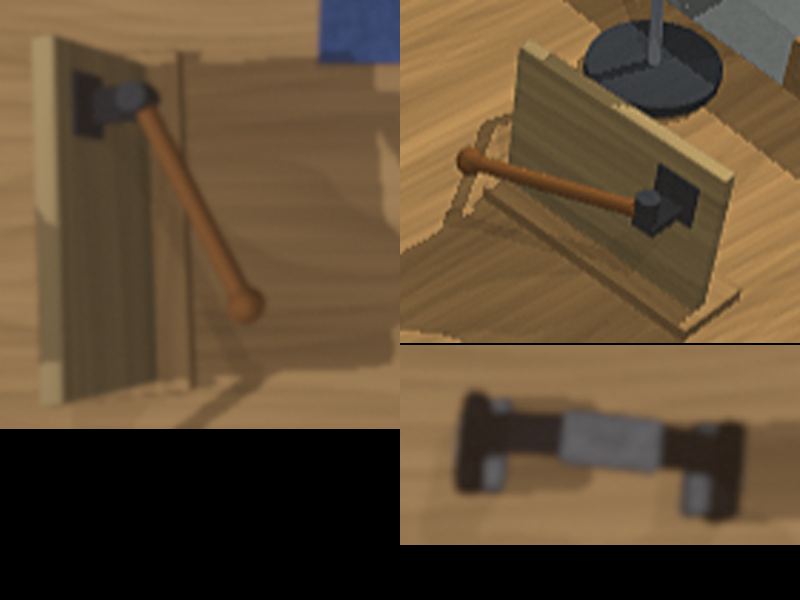

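The crop shows the arm part-folded at about 30° from the board, with the pin at crop (133,95) and the ball at (245,303). The headset's cup axis is slightly turned. Next I fit the hinge and headset geometry.

```bash
cat > m2.py <<'E'
from h import *
T=load('top0');S=load('scene0')
ang=lambda q:np.degrees(np.arctan2(*np.linalg.svd(q[:,:2]-q[:,:2].mean(0),full_matrices=False)[2][0][::-1]))%180
for nm,d in(('T',T),('S',S)):
    P=pts(d);x,y,z=np.moveaxis(P,-1,0);R,G,B=np.moveaxis(d['pixels'].astype(int),-1,0)
    near=(x>.2)&(x<.6)&(y>.2)&(y<.45)
    bar=near&(z>.148)&(z<.17)&(R-B>45)&(y<.37)
    # foreground bar: bar is away from board face
    q=P[bar];c=q.mean(0);a=ang(q);print(nm,'bar',len(q),c.round(4),a.round(2),'ext',q.min(0).round(3),q.max(0).round(3))
    pin=near&(z>.166)&(z<.18)&(R-B<30)&(y<.42);q=P[pin]
    if len(q):print(nm,'pin',len(q),np.median(q,0).round(4),q.min(0).round(3),q.max(0).round(3))
    bt=(x>.15)&(x<.6)&(y>.36)&(y<.5)&(z>.188)&(z<.2);q=P[bt];print(nm,'boardtop',len(q),q.mean(0).round(4),ang(q).round(2),q.min(0).round(3),q.max(0).round(3))
    hp=(x>.38)&(x<.55)&(y>-.22)&(y<-.12)&(z>.142)&(z<.16)&(R>75);q=P[hp];print(nm,'pad',len(q),q.mean(0).round(4),ang(q).round(2),q.min(0).round(3),q.max(0).round(3))
    cup=(x>.38)&(x<.55)&(y>-.28)&(y<-.06)&(z>.02)&(z<.17);q=P[cup];print(nm,'hs',len(q),q.mean(0).round(4),ang(q).round(2))
    for n,b in(('mug',(.3,.45,.02,.16,.05,.12)),):
        k=(x>b[0])&(x<b[1])&(y>b[2])&(y<b[3])&(z>b[4])&(z<b[5]);q=P[k];print(nm,n,q.min(0).round(3),q.max(0).round(3))
E
python3 m2.py
```

```text
T bar 688 [0.3828 0.2976 0.1574] 30.23 ext [0.307 0.249 0.148] [0.467 0.352 0.168]
T pin 146 [0.4745 0.3583 0.1692] [0.447 0.341 0.166] [0.497 0.401 0.174]
T boardtop 1225 [0.383  0.3965 0.1939] 5.84 [0.252 0.375 0.188] [0.52 0.42 0.2 ]
T pad 340 [ 0.4624 -0.1725  0.1483] 81.95 [ 0.447 -0.209  0.142] [ 0.48  -0.132  0.157]
T hs 1242 [ 0.4608 -0.169   0.1105] 82.45
T mug [0.333 0.021 0.05 ] [0.412 0.12  0.097]
S bar 338 [0.3849 0.2961 0.1587] 30.67 ext [0.307 0.248 0.148] [0.47  0.349 0.169]
S pin 87 [0.4761 0.3619 0.1703] [0.443 0.338 0.166] [0.498 0.402 0.176]
S boardtop 540 [0.3921 0.396  0.1947] 5.78 [0.253 0.374 0.188] [0.523 0.422 0.2  ]
S pad 191 [ 0.4627 -0.172   0.15  ] 82.34 [ 0.445 -0.206  0.143] [ 0.479 -0.144  0.156]
S hs 1381 [ 0.4691 -0.1786  0.0944] 83.09
S mug [0.331 0.02  0.05 ] [0.418 0.123 0.098]
```

Request:
jog_arm:
  commands: "1 .056 .132 .02 0 0 .02; 1 .056 .132 .02 0 0 .02; 1 .056 .132 .02 0 0 .02; 1 .056 .132 .02 0 0 .02; 1 .056 .132 .02 0 0 .02"
  force: 20

```text
clock: 0.6
position: [0.3326, -0.3737, 0.2567]
ee_rot: [-3.032, 0.821, 0.001]
force: [1.5, 0.3, 0.4]
width: 0.615
```

Request:
jog_arm:
  commands: "1 .056 .132 .02 0 0 .02; 1 .056 .132 .02 0 0 .02; 1 .056 .132 .02 0 0 .02; 1 .056 .132 .02 0 0 .02; 1 .056 .132 .02 0 0 .02"

```text
clock: 1.1
position: [0.4165, -0.1758, 0.2869]
ee_rot: [3.138, 0.156, -0.0]
force: [-0.4, -0.1, 0.7]
width: 0.18
```

Request:
jog_arm:
  commands: "1 0 .1333 0 0 0 0; 1 0 .1333 0 0 0 0; 1 0 .1333 0 0 0 0; 1 0 .1333 0 0 0 0; 1 0 .1333 0 0 0 0"

```text
clock: 1.6
position: [0.4159, 0.0239, 0.2867]
ee_rot: [3.138, 0.148, -0.0]
force: [0.7, 0.2, -0.3]
width: 0.004
```

Request:
jog_arm:
  commands: "1 -.027 .0975 0 0 0 0; 1 -.027 .0975 0 0 0 0; 1 -.027 .0975 0 0 0 0; 1 -.027 .0975 0 0 0 0; 1 -.027 .0975 0 0 0 0"

```text
clock: 2.1
position: [0.3752, 0.1697, 0.2866]
ee_rot: [3.138, 0.148, -0.0]
force: [0.3, -1.1, 0.4]
width: 0.002
```

Request:
jog_arm:
  commands: "1 -.027 .0975 0 0 0 0; 1 -.027 .0975 0 0 0 0; 1 -.027 .0975 0 0 0 0; 1 -.027 .0975 0 0 0 0; 1 -.027 .0975 0 0 0 0"

```text
clock: 2.6
position: [0.3349, 0.3158, 0.2865]
ee_rot: [3.138, 0.148, -0.0]
force: [-0.1, 0.1, -0.5]
width: 0.004
```

Request:
jog_arm:
  commands: "1 0 0 -.0963 0 0 0; 1 0 0 -.0963 0 0 0; 1 0 0 -.0963 0 0 0; 1 0 0 -.0963 0 0 0; 1 0 0 -.0963 0 0 0"

```text
clock: 3.1
position: [0.3352, 0.3146, 0.141]
ee_rot: [3.138, 0.148, -0.001]
force: [0.7, -0.0, 0.2]
width: 0.005
```

```bash
python3 - <<'E'
from h import *
st(); a=snap('scene','s1')['pixels']; b=snap('wrist','w1')['pixels']
c=np.zeros((480,800,3),np.uint8)
c[:300,:400]=cv2.resize(a[30:210,260:500],(400,300)); c[:300,400:]=cv2.resize(b,(400,300)); cv2.imwrite('pics/c2.png',c[:300,:,::-1])
# plan sweep
h=np.array([.476,.351]); p=np.array([.335,.3155])
for f in np.r_[210.4:275.8:8j,277]:
    r=np.radians(f); t=h+.14*np.array([np.cos(r),np.sin(r)])+.0175*np.array([np.sin(r),-np.cos(r)])
    print(round(f,1),t.round(4),((t-p)/.3).round(3)); p=t
E
```

```text
{'clock': 3.1, 'joints': [-0.234, 0.385, -0.802, 2.021, 0.358, 0.879, -1.137], 'dq': [-0.275, 0.388, 0.233, 0.354, 0.445, -0.618, -0.428], 'joint_efforts': [1.671, -50.824, -9.478, -25.718, -1.168, 1.314, 0.963], 'position': [0.335, 0.315, 0.141], 'ee_rot': [3.138, 0.148, -0.001], 'force': [0.712, -0.002, 0.183], 'ft_torque': [-0.03, -0.143, 0.022], 'width': 0.005}
210.4 [0.3464 0.2952] [ 0.038 -0.068]
219.7 [0.3572 0.2749] [ 0.036 -0.068]
229.1 [0.3711 0.2567] [ 0.046 -0.061]
238.4 [0.3878 0.2409] [ 0.056 -0.053]
247.8 [0.4068 0.228 ] [ 0.063 -0.043]
257.1 [0.4277 0.2184] [ 0.07  -0.032]
266.5 [0.4499 0.2123] [ 0.074 -0.02 ]
275.8 [0.4727 0.2099] [ 0.076 -0.008]
277.0 [0.4757 0.2099] [ 0.01 -0.  ]
```

View pics/c2.png

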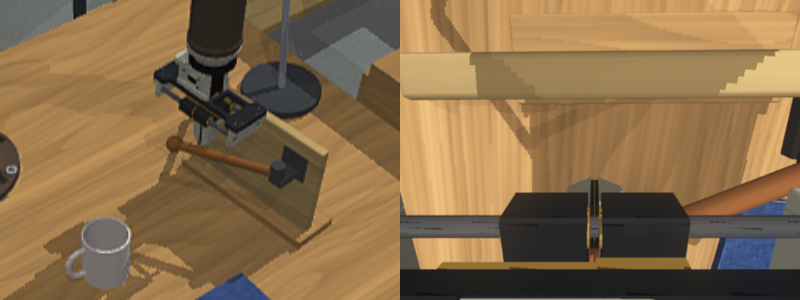

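The scene crop shows the closed fingers hanging between the bar and the board, at about (200,130), and the mug is clear. Now I sweep the arm out.

Request:
jog_arm:
  commands: "1 .019 -.034 0 0 0 .018; 1 .019 -.034 0 0 0 .018; 1 .018 -.034 0 0 0 .018; 1 .018 -.034 0 0 0 .018; 1 .023 -.0305 0 0 0 .018"

```text
clock: 3.7
position: [0.3647, 0.2649, 0.1437]
ee_rot: [-2.97, -1.025, -0.001]
force: [-0.9, 1.1, -0.5]
width: 0.005
```

Request:
jog_arm:
  commands: "1 .023 -.0305 0 0 0 .018; 1 .028 -.0265 0 0 0 .018; 1 .028 -.0265 0 0 0 .018; 1 .0315 -.0215 0 0 0 .018; 1 .0315 -.0215 0 0 0 .018"

```text
clock: 4.2
position: [0.4078, 0.2268, 0.1437]
ee_rot: [2.566, 1.812, 0.001]
force: [-1.6, 1.7, -0.9]
width: 0.006
```

Request:
jog_arm:
  commands: "1 .035 -.016 0 0 0 .018; 1 .035 -.016 0 0 0 .018; 1 .037 -.01 0 0 0 .018; 1 .030 -.008 0 0 0 .018; 1 .025 -.003 0 0 0 0"

```text
clock: 4.7
position: [0.4566, 0.2107, 0.1433]
ee_rot: [2.099, 2.338, 0.0]
force: [-0.6, -0.1, 0.9]
width: 0.003
```

Request:
jog_arm:
  commands: "1 .012 -.001 0 0 0 0; 1 .012 -.001 0 0 0 0; 1 .012 -.001 0 0 0 0; 1 .01 0 0 0 0 0; 1 .007 0 0 0 0 0"

```text
clock: 5.2
position: [0.4706, 0.2104, 0.1423]
ee_rot: [-2.098, -2.337, 0.002]
force: [-9.8, -0.1, 7.4]
width: 0.005
```

```bash
python3 - <<'E'
from h import *
st()
E
```

```text
{'clock': 5.2, 'joints': [0.267, 0.622, -1.144, 1.879, 0.645, 1.075, 0.54], 'dq': [-0.01, 0.022, 0.002, -0.029, -0.007, 0.037, 0.022], 'joint_efforts': [1.729, -53.417, -14.201, -27.47, 2.757, -1.764, -0.028], 'position': [0.471, 0.21, 0.142], 'ee_rot': [-2.098, -2.337, 0.002], 'force': [-9.83, -0.065, 7.357], 'ft_torque': [-0.074, 1.949, -0.04], 'width': 0.005}
```

Request:
jog_arm:
  commands: "1 .006 0 0 0 0 0; 1 0 0 0 0 0 0; 1 -.02 0 0 0 0 0; 1 -.04 0 0 0 0 0; 1 -.04 0 0 0 0 0"

```text
clock: 5.7
position: [0.4426, 0.2103, 0.1422]
ee_rot: [-2.1, -2.337, -0.0]
force: [-0.6, -0.2, 0.7]
width: 0.007
```

Request:
jog_arm:
  commands: "-1 0 0 .12 0 0 -.018; -1 0 0 .12 0 0 -.018; -1 0 0 .12 0 0 -.018; -1 0 0 .12 0 0 -.018; -1 0 -.05 .06 0 0 -.018"

```text
clock: 6.2
position: [0.4428, 0.1978, 0.3074]
ee_rot: [2.669, 1.657, 0.007]
force: [0.3, 0.5, 0.4]
width: 0.39
```

```bash
cat > m3.py <<'E'
from h import *
import sys
for nm,f in (('top','t'),('scene','s')):
    d=snap(nm,f+sys.argv[1])
    P=pts(d);x,y,z=np.moveaxis(P,-1,0);R,G,B=np.moveaxis(d['pixels'].astype(int),-1,0)
    k=(x>.4)&(x<.55)&(y>.14)&(y<.345)&(z>.146)&(z<.175)&(R-B>45);q=P[k]
    if len(q)>20:
        v=np.linalg.svd(q[:,:2]-q[:,:2].mean(0),full_matrices=False)[2][0];print(nm,len(q),q.mean(0).round(4),(np.degrees(np.arctan2(v[1],v[0]))%180).round(2),q.min(0).round(3),q.max(0).round(3))
st()
E
python3 m3.py 2
```

```text
top 214 [0.4916 0.1869 0.1588] 90.08 [0.481 0.161 0.148] [0.503 0.227 0.168]
scene 362 [0.4901 0.2413 0.1585] 96.28 [0.471 0.159 0.147] [0.509 0.345 0.171]
{'clock': 6.3, 'joints': [0.375, 0.337, -1.153, 1.719, 0.323, 1.292, 0.261], 'dq': [-0.02, 0.051, -0.001, 0.056, 0.038, -0.038, 0.055], 'joint_efforts': [0.341, -42.394, -10.471, -32.76, -0.713, 0.632, -0.825], 'position': [0.444, 0.195, 0.307], 'ee_rot': [2.669, 1.651, 0.006], 'force': [-0.38, 0.621, 0.209], 'ft_torque': [0.028, -0.098, 0.027], 'width': 0.475}
```

Both views put the bar fully out: the scene line runs at 96.3° against the 95.8° expected. On to the headset.

Request:
jog_arm:
  commands: "-1 .006 -.122 0 0 0 -.0197; -1 .006 -.122 0 0 0 -.0197; -1 .006 -.122 0 0 0 -.0197; -1 .006 -.122 0 0 0 -.0197; -1 .006 -.122 0 0 0 -.0197"

```text
clock: 6.8
position: [0.4514, 0.0109, 0.3032]
ee_rot: [3.047, 0.763, -0.002]
force: [-0.2, 0.5, -1.3]
width: 0.914
```

Request:
jog_arm:
  commands: "-1 .006 -.122 0 0 0 -.0197; -1 .006 -.122 0 0 0 -.0197; -1 .006 -.122 0 0 0 -.0197; -1 .006 -.122 0 0 0 -.0197; -1 .006 -.122 0 0 0 -.0197"

```text
clock: 7.3
position: [0.4605, -0.1718, 0.3031]
ee_rot: [3.135, -0.201, -0.002]
force: [0.5, 0.6, 0.0]
width: 1.0
```

Request:
jog_arm:
  commands: "-1 0 0 -.1 0 0 0; -1 0 0 -.1 0 0 0; -1 0 0 0 0 0 0; -1 0 0 0 0 0 0; -1 0 0 0 0 0 0"

```text
clock: 7.8
position: [0.4621, -0.1703, 0.2454]
ee_rot: [3.135, -0.194, 0.002]
force: [-0.5, 0.5, 0.2]
width: 0.996
```

```bash
python3 - <<'E'
from h import *
st(); d=snap('wrist','w3'); s=snap('scene','s3')
for n,d in(('w',d),('s',s)):
    P=pts(d);x,y,z=np.moveaxis(P,-1,0);R=d['pixels'][...,0]
    k=(x>.42)&(x<.51)&(y>-.22)&(y<-.12)&(z>.142)&(z<.158)&(R>75);q=P[k]
    if len(q)>20: print(n,len(q),q.mean(0).round(4),((q.min(0)+q.max(0))/2).round(4),np.ptp(q,0).round(3))
b=cv2.imread('pics/s3.png')[150:300,160:340]
c=np.hstack([cv2.imread('pics/w3.png')[:,120:520],cv2.resize(b,(400,333))[:333].repeat(1,0) if 0 else cv2.copyMakeBorder(cv2.resize(b,(400,333)),0,147,0,0,0)])
cv2.imwrite('pics/c3.png',c)
E
```

```text
{'clock': 7.8, 'joints': [0.873, 0.3, -0.783, 1.814, 0.234, 1.121, -0.114], 'dq': [0.002, -0.008, 0.002, -0.006, 0.002, -0.002, -0.003], 'joint_efforts': [0.105, -45.12, -6.483, -29.772, -0.044, 0.053, 0.012], 'position': [0.462, -0.17, 0.245], 'ee_rot': [3.135, -0.194, 0.002], 'force': [-0.519, 0.47, 0.155], 'ft_torque': [-0.011, -0.104, 0.056], 'width': 0.996}
w 3086 [ 0.4611 -0.1712  0.1501] [ 0.4617 -0.1679  0.1481] [0.035 0.064 0.009]
s 195 [ 0.4631 -0.172   0.1501] [ 0.4621 -0.1739  0.1493] [0.034 0.061 0.012]
```

View pics/c3.png

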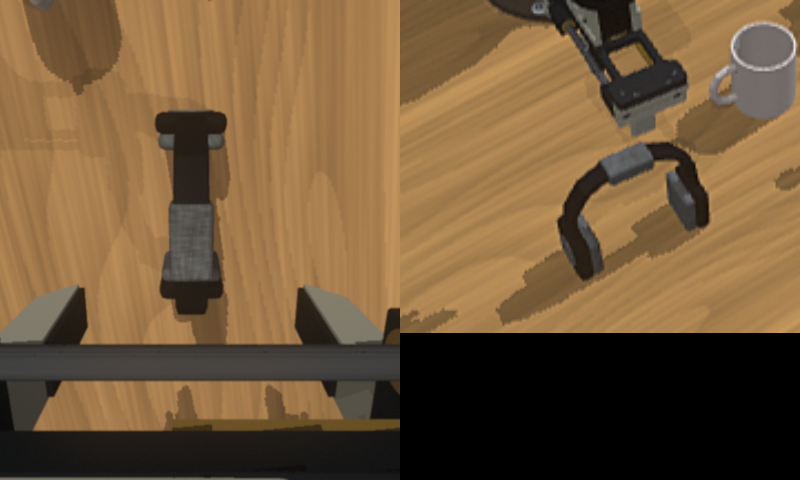

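The wrist view shows the pad at (190,240), square and centred between the fingers. The measured centre is (0.462, −0.171) with its top at 0.150, so I descend and grip.

Request:
jog_arm:
  commands: "-1 0 -.004 -.1 0 0 0; -1 0 0 -.1 0 0 0; -1 0 0 -.1 0 0 0; -1 0 0 -.073 0 0 0; -1 0 0 0 0 0 0"

```text
clock: 8.4
position: [0.4602, -0.1718, 0.1308]
ee_rot: [-3.135, 0.196, 0.005]
force: [-0.0, -0.5, 0.1]
width: 1.0
```

Request:
jog_arm:
  commands: "1 0 0 0 0 0 0; 1 0 0 0 0 0 0; 1 0 0 0 0 0 0; 1 0 0 0 0 0 0; 1 0 0 0 0 0 0"
  force: 30

```text
clock: 8.9
position: [0.4617, -0.1721, 0.1329]
ee_rot: [3.135, -0.197, 0.001]
force: [0.2, 0.3, 0.2]
width: 0.612
```

Request:
jog_arm:
  commands: "1 0 0 0 0 0 0; 1 0 0 0 0 0 0; 1 0 0 0 0 0 0; 1 0 0 0 0 0 0; 1 0 0 0 0 0 0"

```text
clock: 9.4
position: [0.4615, -0.172, 0.1324]
ee_rot: [-3.135, 0.197, -0.0]
force: [0.5, 0.2, 0.4]
width: 0.327
```

Request:
jog_arm:
  commands: "1 0 0 0 0 0 0; 1 0 0 .02 0 0 0; 1 0 0 .04 0 0 0; 1 0 0 .06 0 0 0; 1 0 0 .06 0 0 0"

```text
clock: 9.9
position: [0.4613, -0.1717, 0.1877]
ee_rot: [-3.135, 0.196, 0.0]
force: [0.1, -0.8, -2.7]
width: 0.326
```

Request:
jog_arm:
  commands: "1 0 0 .1 0 0 0; 1 0 0 .1 0 0 0; 1 0 0 .1 0 0 0; 1 0 0 .1 0 0 0; 1 0 0 .11 0 0 0"

```text
clock: 10.4
position: [0.4608, -0.1715, 0.3413]
ee_rot: [-3.135, 0.196, 0.0]
force: [0.9, -0.5, -3.2]
width: 0.324
```

```bash
python3 - <<'E'
from h import *
st(); d=snap('wrist','w4'); s=snap('scene','s4')
c=np.hstack([cv2.imread('pics/w4.png')[:,120:520],cv2.copyMakeBorder(cv2.resize(cv2.imread('pics/s4.png')[80:280,160:400],(400,333)),0,147,0,0,0)])
cv2.imwrite('pics/c4.png',c)
E
```

```text
{'clock': 10.4, 'joints': [0.908, 0.227, -0.801, 1.653, 0.167, 1.333, -0.044], 'dq': [0.068, -0.208, -0.029, -0.604, -0.183, 0.734, 0.19], 'joint_efforts': [-0.726, -43.216, -5.863, -31.825, 0.167, -1.399, -0.362], 'position': [0.461, -0.171, 0.341], 'ee_rot': [-3.135, 0.196, 0.0], 'force': [0.934, -0.465, -3.199], 'ft_torque': [-0.112, -0.152, -0.062], 'width': 0.324}
```

View pics/c4.png

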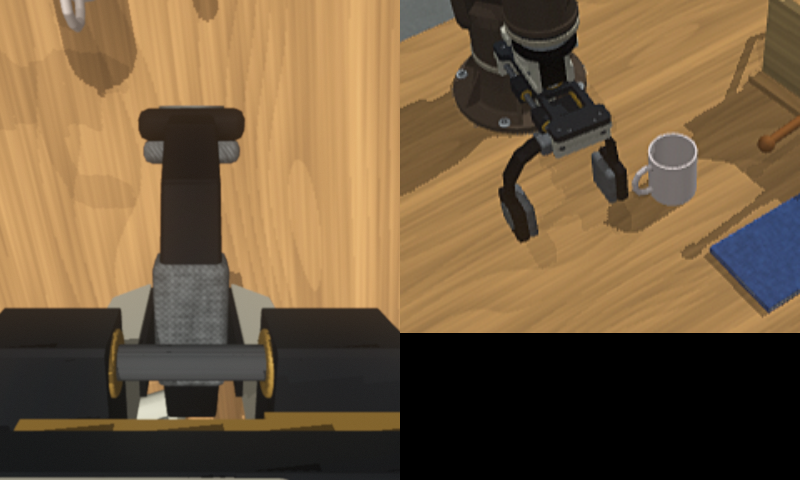

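The headset hangs level in the grip, with the pad at (190,320) in the wrist view. Next I carry it to above the seat and turn it 103°.

Request:
jog_arm:
  commands: "1 .0054 .0963 0 0 0 .0191; 1 .0054 .0963 0 0 0 .0191; 1 .0054 .0963 0 0 0 .0191; 1 .0054 .0963 0 0 0 .0191; 1 .0054 .0963 0 0 0 .0191"

```text
clock: 11.0
position: [0.4689, -0.0263, 0.3393]
ee_rot: [3.051, 0.747, -0.001]
force: [-0.1, -0.6, -2.1]
width: 0.325
```

Request:
jog_arm:
  commands: "1 .0054 .0963 0 0 0 .0191; 1 .0054 .0963 0 0 0 .0191; 1 .0054 .0963 0 0 0 .0191; 1 .0054 .0963 0 0 0 .0191; 1 .0054 .0963 0 0 0 .0191"

```text
clock: 11.5
position: [0.477, 0.1179, 0.3393]
ee_rot: [2.695, 1.615, -0.001]
force: [0.9, 0.2, -2.6]
width: 0.324
```

```bash
python3 -c "
from h import *
st()"
```

```text
{'clock': 11.5, 'joints': [0.53, 0.322, -1.136, 1.644, 0.298, 1.368, 0.433], 'dq': [-0.563, 0.28, -0.253, -0.169, 0.285, 0.123, 0.374], 'joint_efforts': [4.201, -44.971, -9.675, -32.506, -0.779, -0.106, -0.789], 'position': [0.477, 0.118, 0.339], 'ee_rot': [2.695, 1.615, -0.001], 'force': [0.867, 0.199, -2.567], 'ft_torque': [0.079, -0.189, -0.016], 'width': 0.324}
```

Request:
jog_arm:
  commands: "1 .0054 .0963 0 0 0 .0191; 1 .0054 .0963 0 0 0 .0191; 1 0 0 0 0 0 0; 1 0 0 0 0 0 0; 1 0 0 0 0 0 0"

```text
clock: 12.0
position: [0.4808, 0.1736, 0.3392]
ee_rot: [2.488, 1.917, -0.001]
force: [0.1, -0.1, -2.6]
width: 0.322
```

```bash
python3 -c "
from h import *
st()"
```

```text
{'clock': 12.0, 'joints': [0.407, 0.381, -1.168, 1.601, 0.355, 1.397, 0.515], 'dq': [0.011, -0.003, 0.003, -0.002, -0.0, -0.002, 0.002], 'joint_efforts': [-1.013, -45.64, -12.504, -32.981, -0.122, 0.038, 0.01], 'position': [0.481, 0.174, 0.339], 'ee_rot': [2.488, 1.917, -0.001], 'force': [0.073, -0.058, -2.639], 'ft_torque': [-0.021, -0.08, 0.01], 'width': 0.322}
```

Request:
jog_arm:
  commands: "1 .0054 .0963 0 0 0 .0191; 1 .0054 .0963 0 0 0 .0191; 1 .0054 .0963 0 0 0 .0191; 1 0 0 0 0 0 0; 1 0 0 0 0 0 0"

```text
clock: 12.5
position: [0.4858, 0.2607, 0.3392]
ee_rot: [2.105, 2.332, -0.001]
force: [-0.4, -0.2, -2.6]
width: 0.319
```

```bash
python3 m3.py 5; python3 - <<'E'
from h import *
a=cv2.imread('pics/s5.png')[0:240,260:500]; b=cv2.imread('pics/t5.png')[200:400,60:260]
cv2.imwrite('pics/c5.png',np.hstack([cv2.resize(a,(400,400)),cv2.resize(b,(400,400))]))
E
```

```text
top 318 [0.49   0.2017 0.1582] 94.01 [0.479 0.161 0.147] [0.503 0.251 0.169]
scene 309 [0.4913 0.2276 0.1584] 96.29 [0.472 0.159 0.146] [0.509 0.317 0.171]
{'clock': 12.6, 'joints': [0.205, 0.479, -1.191, 1.511, 0.446, 1.454, 0.672], 'dq': [0.006, -0.004, -0.002, -0.0, 0.0, -0.001, 0.002], 'joint_efforts': [-0.959, -53.113, -15.368, -31.999, -0.096, 0.046, 0.003], 'position': [0.486, 0.26, 0.339], 'ee_rot': [2.107, 2.33, -0.001], 'force': [-0.54, 0.754, -2.088], 'ft_torque': [0.166, -0.182, 0.014], 'width': 0.322}
```

View pics/c5.png

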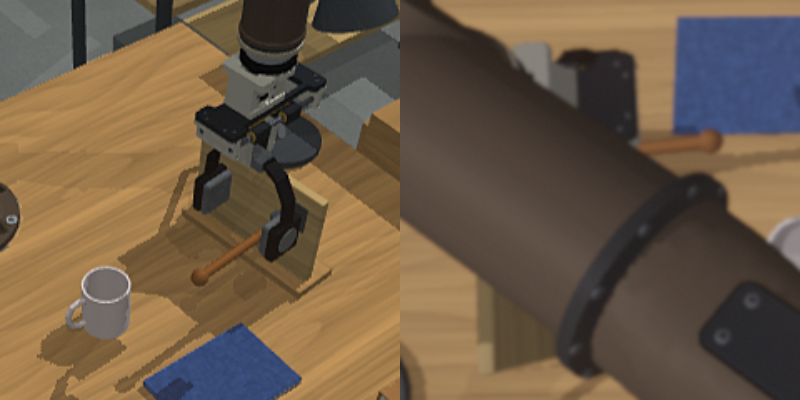

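The scene crop shows the cups straddling the bar from above, the near cup at (280,235) and the far one at (210,190), with the bar still fully out. I lower it.

Request:
jog_arm:
  commands: "1 .003 0 -.08 0 0 0; 1 0 0 -.1 0 0 0; 1 0 0 -.1 0 0 0; 1 0 0 -.1 0 0 0; 1 0 0 -.1 0 0 0"

```text
clock: 13.1
position: [0.4873, 0.2594, 0.1944]
ee_rot: [2.107, 2.329, -0.0]
force: [-0.2, 0.2, -3.1]
width: 0.323
```

Request:
jog_arm:
  commands: "1 0 0 -.04 0 0 0; 1 0 0 -.02 0 0 0; 1 0 0 -.01 0 0 0; 1 0 0 0 0 0 0; 1 0 0 0 0 0 0"

```text
clock: 13.6
position: [0.4871, 0.2618, 0.1755]
ee_rot: [2.103, 2.333, 0.003]
force: [0.1, 0.1, -1.6]
width: 0.322
```

```bash
python3 -c "
from h import *
st()"
```

```text
{'clock': 13.6, 'joints': [0.147, 0.61, -1.098, 1.758, 0.594, 1.148, 0.54], 'dq': [0.0, 0.0, -0.0, 0.002, -0.0, -0.003, -0.0], 'joint_efforts': [0.131, -58.8, -17.286, -26.846, -0.009, 0.077, -0.006], 'position': [0.487, 0.262, 0.175], 'ee_rot': [2.103, 2.333, 0.003], 'force': [0.14, 0.147, -1.634], 'ft_torque': [0.14, -0.157, 0.0], 'width': 0.322}
```

Request:
jog_arm:
  commands: "1 0 0 -.008 0 0 0; 1 0 0 -.008 0 0 0; 1 0 0 -.008 0 0 0; 1 0 0 -.006 0 0 0; 1 0 0 0 0 0 0"

```text
clock: 14.1
position: [0.4865, 0.2612, 0.165]
ee_rot: [-2.103, -2.334, 0.001]
force: [0.4, 0.9, -2.1]
width: 0.325
```

Request:
jog_arm:
  commands: "1 0 0 -.005 0 0 0; 1 0 0 0 0 0 0; 1 0 0 -.003 0 0 0; 1 0 0 0 0 0 0; 1 0 0 0 0 0 0"

```text
clock: 14.6
position: [0.4866, 0.2614, 0.163]
ee_rot: [-2.103, -2.334, -0.0]
force: [0.5, -0.5, -1.9]
width: 0.326
```

Request:
jog_arm:
  commands: "1 0 0 -.003 0 0 0; 1 0 0 0 0 0 0; 1 0 0 0 0 0 0; 1 0 0 0 0 0 0; 1 0 0 0 0 0 0"

```text
clock: 15.1
position: [0.4867, 0.2615, 0.1623]
ee_rot: [2.103, 2.334, 0.001]
force: [0.1, -0.5, 2.7]
width: 0.329
```

```bash
python3 - <<'E'
from h import *
st(); s=snap('scene','s6'); P=pts(s);x,y,z=np.moveaxis(P,-1,0)
cv2.imwrite('pics/c6.png',cv2.resize(cv2.imread('pics/s6.png')[60:200,340:480],(560,560),interpolation=2))
E
```

```text
{'clock': 15.1, 'joints': [0.139, 0.623, -1.087, 1.774, 0.609, 1.126, 0.527], 'dq': [-0.001, 0.001, -0.0, 0.001, 0.002, -0.0, 0.0], 'joint_efforts': [-0.216, -57.764, -16.86, -25.425, 0.032, -0.281, -0.001], 'position': [0.487, 0.262, 0.162], 'ee_rot': [2.103, 2.334, 0.001], 'force': [0.123, -0.502, 2.722], 'ft_torque': [-0.135, 0.028, 0.004], 'width': 0.329}
```

View pics/c6.png

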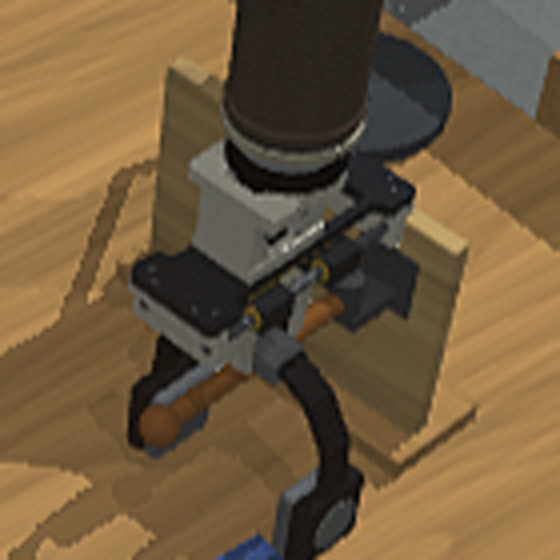

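Contact shows at TCP z = 0.162: the force went from −2 to +2.7 N at the expected height. The crop shows the cups on either side of the bar. I open part way, then rise.

Request:
jog_arm:
  commands: ".2 0 0 0 0 0 0; .1 0 0 0 0 0 0; 0 0 0 0 0 0 0; -.3 0 0 0 0 0 0; -.3 0 0 0 0 0 0"

```text
clock: 15.65
position: [0.4866, 0.2614, 0.162]
ee_rot: [-2.103, -2.334, -0.0]
force: [0.2, 0.2, 0.1]
width: 0.62
```

Request:
jog_arm:
  commands: "-.3 0 0 0 0 0 0; -.3 0 0 0 0 0 0; -.3 0 0 0 0 0 0; -.3 0 0 0.01 0 0 0; -.3 0 0 .02 0 0 0"

```text
clock: 16.15
position: [0.4864, 0.2612, 0.1711]
ee_rot: [-2.103, -2.334, 0.001]
force: [0.6, 0.6, -0.8]
width: 0.65
```

```bash
python3 - <<'E'
from h import *
st(); s=snap('scene','s7'); w=snap('wrist','w7')
cv2.imwrite('pics/c7.png',np.hstack([cv2.resize(cv2.imread('pics/s7.png')[60:200,340:480],(400,400),interpolation=2),cv2.resize(cv2.imread('pics/w7.png'),(400,400))]))
E
```

```text
{'clock': 16.15, 'joints': [0.145, 0.614, -1.094, 1.763, 0.598, 1.142, 0.536], 'dq': [0.04, -0.068, -0.06, -0.082, -0.077, 0.113, 0.065], 'joint_efforts': [-0.438, -57.616, -16.804, -25.645, 0.181, -0.263, -0.195], 'position': [0.486, 0.261, 0.171], 'ee_rot': [-2.103, -2.334, 0.001], 'force': [0.574, 0.575, -0.798], 'ft_torque': [0.122, -0.117, 0.016], 'width': 0.65}
```

View pics/c7.png

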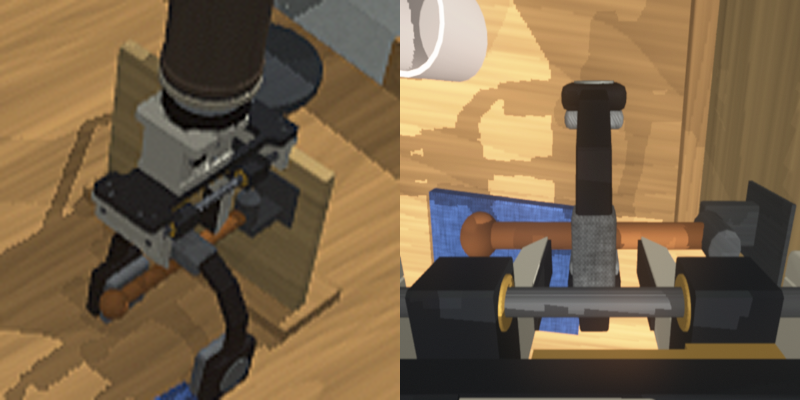

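The wrist view shows the headset released and resting on the bar, pad at (595,245), with both fingers clear of it. I rise straight up and move away.

Request:
jog_arm:
  commands: "-.3 0 0 .03 0 0 0; -.3 0 0 .06 0 0 0; -.3 0 0 .1 0 0 0; -.3 0 0 .1 0 0 0; -.3 0 0 .1 0 0 0"

```text
clock: 16.75
position: [0.4863, 0.2614, 0.2898]
ee_rot: [-2.102, -2.334, -0.0]
force: [0.1, 0.4, -0.6]
width: 0.649
```

Request:
jog_arm:
  commands: "-.3 0 -.05 .1 0 0 0; -.3 0 -.1 .05 0 0 0; -.3 0 -.12 0 0 0 -.015; -.3 0 -.12 0 0 0 -.015; -.3 0 -.12 0 0 0 -.015"

```text
clock: 17.25
position: [0.4864, 0.1073, 0.3338]
ee_rot: [2.414, 2.01, 0.001]
force: [0.0, 0.3, 0.6]
width: 0.65
```

Request:
jog_arm:
  commands: "-.3 0 -.12 0 0 0 -.015; -.3 0 -.12 0 0 0 -.015; -.3 0 -.12 0 0 0 -.015; -.3 0 -.05 0 0 0 0; -.3 0 0 0 0 0 0"

```text
clock: 17.75
position: [0.4866, -0.0173, 0.3333]
ee_rot: [2.674, 1.648, -0.001]
force: [-0.4, 0.6, -0.5]
width: 0.648
```

```bash
python3 - <<'E'
from h import *
st(); s=snap('scene','s8'); t=snap('top','t8')
for n,d in(('s',s),('t',t)):
    P=pts(d);x,y,z=np.moveaxis(P,-1,0);R,G,B=np.moveaxis(d['pixels'].astype(int),-1,0)
    k=(x>.38)&(x<.6)&(y>.2)&(y<.31)&(z>.165)&(z<.2);q=P[k];print(n,'band',len(q),q.mean(0).round(3),q.min(0).round(3),q.max(0).round(3))
    k=(x>.4)&(x<.55)&(y>.14)&(y<.345)&(z>.146)&(z<.172)&(R-B>45);q=P[k];v=np.linalg.svd(q[:,:2]-q[:,:2].mean(0),full_matrices=False)[2][0];print('bar',q.mean(0).round(3),np.degrees(np.arctan2(v[1],v[0]))%180)
    for sg,lo,hi in(('-x',.38,.44),('+x',.53,.6)):
        k=(x>lo)&(x<hi)&(y>.2)&(y<.32)&(z>.022)&(z<.16);q=P[k];print(sg,len(q),q.min(0).round(3),q.max(0).round(3))
b0=cv2.absdiff(cv2.imread('pics/s8.png'),cv2.imread('pics/scene0.png')).max(2)
cv2.imwrite('pics/c8.png',np.hstack([cv2.resize(cv2.imread('pics/s8.png')[60:360,240:480],(400,500)),cv2.resize(cv2.imread('pics/t8.png')[100:400,80:320],(400,500))]))
E
```

```text
{'clock': 17.75, 'joints': [0.791, 0.301, -1.094, 1.666, 0.274, 1.343, 0.757], 'dq': [-0.047, 0.0, -0.047, 0.005, -0.014, -0.009, -0.036], 'joint_efforts': [1.297, -40.602, -8.332, -32.657, 0.08, 0.156, 0.498], 'position': [0.487, -0.017, 0.333], 'ee_rot': [2.674, 1.648, -0.001], 'force': [-0.439, 0.559, -0.535], 'ft_torque': [0.043, -0.19, -0.007], 'width': 0.648}
s band 364 [0.492 0.259 0.175] [0.432 0.213 0.165] [0.55  0.296 0.187]
bar [0.491 0.235 0.159] 96.09217446764957
-x 321 [0.402 0.22  0.036] [0.437 0.286 0.158]
+x 539 [0.531 0.236 0.026] [0.576 0.302 0.16 ]
t band 611 [0.484 0.26  0.175] [0.431 0.245 0.165] [0.538 0.28  0.183]
bar [0.487 0.244 0.158] 94.70843786010657
-x 483 [0.397 0.223 0.037] [0.434 0.282 0.16 ]
+x 433 [0.535 0.239 0.03 ] [0.572 0.29  0.16 ]
```

View pics/c8.png

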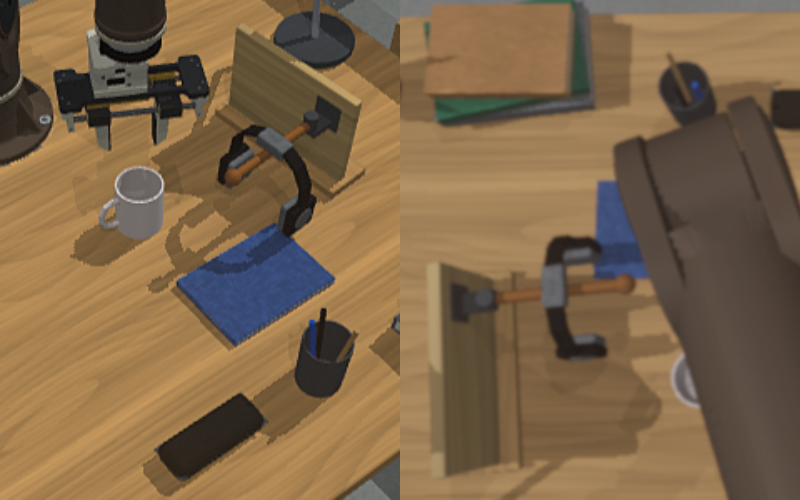

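The headset hangs on the bar with one cup on each side: near cup at (297,215), far cup at (235,160). The bystanders haven't moved and the arm is clear.

```bash
python3 - <<'E'
from h import *
a=load('s8')['pixels'].astype(int);o=load('scene0')['pixels'].astype(int);s=snap('scene','s9')['pixels'].astype(int)
print('motion since last',(abs(s-a).max(2)>25)[60:200,330:480].sum())
for n,(u0,u1,v0,v1) in dict(mug=(300,345,158,205),case=(330,400,293,350),mouse=(110,155,268,308),pot=(415,455,243,300),nb=(345,440,215,265)).items(): print(n,(abs(s-o).max(2)>40)[v0:v1,u0:u1].mean().round(3))
print(arm.sign_off())
E
```

```text
motion since last 511
mug 0.032
case 0.0
mouse 0.0
pot 0.0
nb 0.029
the job is handed in; nothing more can be done
None
```

```bash
python3 - <<'E'
from h import *
for f in('s8','s9'):
    d=load(f);P=pts(d);x,y,z=np.moveaxis(P,-1,0)
    for lo,hi in((.38,.44),(.53,.6)):
        q=P[(x>lo)&(x<hi)&(y>.2)&(y<.32)&(z>.022)&(z<.16)];print(f,len(q),q.mean(0).round(4))
m=(abs(load('s8')['pixels'].astype(int)-load('s9')['pixels']).max(2)>25);v,u=np.nonzero(m[60:200,330:480]);print(m.sum(),np.percentile(u+330,[0,50,100]),np.percentile(v+60,[0,50,100]))
E
```

```text
s8 321 [0.4192 0.2463 0.0915]
s8 539 [0.5605 0.2611 0.09  ]
s9 320 [0.4191 0.2463 0.0916]
s9 535 [0.5609 0.2607 0.0889]
1867 [330. 341. 366.] [ 60. 115. 147.]
```

The job is done and handed in at about 18 s of robot time, well inside the 64 s limit. The hanger arm is fully out, and the headset hangs over it with one ear cup on each side.

- **Hanger arm:** I pushed it out with the closed fingers until it met its stop, where the contact force rose to about 10 N. After release, the scene camera put the bar at 96.1° and the top camera at 94.7°, against 95.8° expected. The top view was partly blocked by the robot arm.
- **Headset:** I pinched it by the pad, carried it over, and lowered it until it touched the bar at the expected height, with a contact force of about 3 N. Then I opened the fingers and withdrew. The cup bottoms measured 26–37 mm above the desk, about 30 mm being expected.
- **Last checks:** The mug, spectacle case, mouse, pen pot and notebook showed no shift; small picture changes around the mug and notebook (about 3% of pixels) I take to be shadows. A check for motion between the last two pictures flagged 511 changed pixels, all to the left of the hanging headset. I take these to be the robot arm settling and its shadow, because both cups' measured mean positions moved by about 1 mm at most.

The last two pictures were only about 0.05 s apart, so I did not watch the headset hang for a full second before handing in.

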